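# Dock the sample board at the colorimeter and start the reading

### The arm

A 6-joint arm with a two-finger parallel gripper is mounted at the origin on the work surface. World frame = base frame: x ahead of the robot, y to its left, z up, the work surface at z = 0. Lengths are in m, angles in rad, forces in N, time in s.
With the tool pointing down it reaches from about 0.225 to 0.875 m from the base axis. Payload 3.4 kg.
Tool frame: the origin (TCP) lies at the very end of the fingers, on their centre line; the grasp point (between the pads) lies 19 mm behind it; z points along the fingers, y is the direction in which the jaws open and shut (so a half turn about z gives the same grasp; the last joint's range is limited). The gripper opens to 85 mm and grips with 20 to 120 N. Pads are 22 mm wide; open, the fingers measure 114 mm over their backs; the gripper's body (76 mm by 85 mm) begins 54 mm behind the grasp point. The pads swing forward as they close: fully open they stand 13 mm farther back than shut.
Start: joints at [-1.237, 0.276, 1.505, -0, 1.361, -0.121], TCP at [0.253, -0.517, 0.231] pointing down, gripper open.
Joint ranges: [-2.89, 2.89], [-0.75, 2.08], [0.22, 2.7], [-1.18, 4.32], [0.11, 2.71], [-2.7, 2.7]. Speed limits (rad/s): [2.57, 2.57, 3.14, 3.14, 3.14, 3.14].

### API

Orientations are given as a unit quaternion [w, x, y, z].
In Python, from rig import manip gives the robot as it stands. The module is installed in compiled form; this text tells all that it offers.
- The arm moves only by the tool carry_out, never from a script. Its argument "moves" is one flat list of numbers, 5 for each row, row after row: the opening in per cent of the stroke, from 0 (shut) to 100 (fully open), then the shift along the world's x, y, z in cm, then the turn about the world's z in rad. A call has exactly 10 rows; each row shifts and turns the commanded pose from where the row before left it; what a row does not reach is not made up. A row lasts 1/10 s, in which the tool goes at most 50 mm and 8.59 degrees, less where a joint would pass 70% of its speed; a pose out of reach is approached as far as the arm can. A call is refused whole if a number of a shift passes 5 or a number of a turn 0.15, either way. A call with a gripper value outside its range is refused whole. The fingers move at their own pace and stop on an object; "squeeze" is the grip in N (left out, the last holds). Time passes only in rows, so rows that do not move let the fingers close, or fill a call up. It gives the time, the measured TCP pose, the force and the opening at its end, in the units of the state.
- manip.get_state(): the state, without advancing time (a new reading comes with each control period).
- manip.get_image(name): name is "side" or "top"; returns the picture (420x560x3 uint8, red, green, blue); there is no depth.
- manip.camera_info(name): a dict with "fov_y" (degrees; the focal length in pixels is half the picture's height over the tangent of half this angle, whatever the lens; pixels are square), "cx", "cy" (the principal point, pixels), "rvec" (rotation vector, rad) and "tvec" (3), from world to camera coordinates, as OpenCV has them. Camera axes: x right, y down, z forward; pixel columns grow to the right and rows downward; lengths in m; the calibration is good to about 2 mm. A picture is of the moment at which its call begins. camera_info takes no time and is no camera call.
- manip.sign_off(): hands the job in, once; it reports no verdict.
The state is a dict: "clock": time; "qpos": joint angles; "qd": joint speeds; "effort": joint torques, N m; "position": TCP position; "ee_rot": TCP orientation; "contact_force": force on the tool from outside, world axes, zero at the start; "moment": the same for the moment, N m; "width": finger opening in m.
Only numpy, scipy, OpenCV 4.12 (cv2) and the standard library are available. Lean on these libraries where they do the work, as an engineer would, in place of code of your own. Each camera call takes 0.05 s, during which the arm holds its last target. There are 200 camera calls.

### The job

Push the blue sample board along its rails towards the colorimeter with your fingertips until you feel it drop into its locating notches and it lies level and flush with the side cheeks; only then press the green start button on the colorimeter all the way down, and move clear. Do not lift the board or touch the jar standing on it, and leave the other things on the bench alone.

Things in the scene. Friction and masses are not known exactly. Their poses are not given: they have to be found in the camera images.
- dock: Fixed dock: grey base 390 x 150 mm, two rails, two side cheeks, white colorimeter box at its +x end (x 108 to 198, y -73 to 73, top 90 mm high). Origin on the bench below the centre of the seated board; x is level, along the rails, the way the board must be pushed; z up. Cheeks x -185 to 100 mm, inner faces y +-61.5, tops 44 mm high, orange marks at x +-75 where the seated board's ends lie.
- seat (a point): Where the board's origin lies once seated: 24 mm above the dock's origin. The two steel rails run at y +-45 mm of the dock, x -180 to 95 mm, 14 mm wide, running surface 30 mm above the bench, open at the -x end. Each has two notches 16 mm long and 6 mm deep, centred at x = -60 and 60 mm.
- board: Loose blue board, 150 mm (x, along the rails) x 120 x 12 mm, 0.25 kg, feet 8 mm high, 12 mm long at x +-60, y +-45. Origin at its centre at sole level, top 20 mm higher; axes as the dock's. On the rails its origin is 30 mm above the bench, top 6 mm proud of the cheeks; seated 24 mm, flush, 2 mm play. Starts 50 to 90 mm short (-x). Slides with a few N, falls in by its weight, is then blocked.
- push_edge (a point): Centre of the board's rear (-x) end face, 12 mm tall and 120 mm wide, half-way up it: 75 mm behind the board's origin and 14 mm above it. Behind it, between the cheeks, the space is free down to the rail tops (30 mm above the bench).
- jar: The loose amber sample jar with a white cap, 58 mm in diameter, 56 mm tall, about 0.13 kg, standing on the board between four short pegs (10 mm tall), 30 mm ahead of (+x of) the board's centre. Origin at the centre of its underside. Not to be touched.
- start_top (a point): The centre of the top of the round green start button (24 mm in diameter), on top of the colorimeter at x = 153 mm, y = -35 mm of the dock. It is pressed straight down.
- start (a joint): Travel of the spring-loaded start button: 0 = up, 0.006 m = fully down (about 5 N); it springs back.
- brown_bottle: Bystander: brown bottle, 62 mm in diameter, 120 mm tall, on the dock's -y side (beyond it as seen from the robot); origin at its underside.
- flask: Bystander: conical glass flask, 70 mm in diameter, 92 mm tall, on the dock's -y side; origin at its underside.
- tip_pot: Bystander: blue open pot, 68 mm in diameter, 75 mm tall, on the dock's +y side, near the robot; origin at its underside.
- white_bottle: Bystander: white plastic bottle, 74 mm in diameter, 150 mm tall; origin at its underside.
- stock_jar: Bystander: white jar with a red cap, 60 mm in diameter, 70 mm tall; origin at its underside.
- weight: Bystander: brass calibration weight, 36 mm in diameter, 45 mm tall; origin at its underside.
Not all that is in view belongs to the job. What is meant by the board is not pink or red, and is the larger of those in its own colour.

How it is judged:
By the outcome, as a careful person would: the job done as asked, in the order asked, and still so for the second after the job is handed in, with the robot touching nothing.
It also fails if it takes over 45 s, if anything falls off the work surface, if the arm or the gripper's body presses on something with over 40 N, if the wrist force passes 120 N, or if a joint passes its speed limit or range.

## Working session

There is one attempt and no reset: what is moved stays moved. The work goes in short steps, Python scripts to look and compute and a tool call to move; the robot and the scene stay as the last step left them, time stands still between calls to the robot, and variables do not carry over. Pictures are saved under pics/ and viewed, about 8 in all and at most 12, crops included, and the job is handed in when it is done.

Besides the shell and the picture viewer there is one more tool, called in YAML: its name, and indented under it one key for each argument. carry_out: Moves the arm, as the interface text tells. Its arguments: {"type":"object","properties":{"moves":{"type":"array","items":{"type":"number"}},"squeeze":{"type":"number"}},"required":["moves"]}

```bash
mkdir -p pics; python3 - <<'E'
from rig import manip
import cv2
for n in("side","top"):
    im=manip.get_image(n); cv2.imwrite(f"pics/{n}0.png",im[:,:,::-1]); print(n,manip.camera_info(n))
s=manip.get_state(); print(s)
E
```

```text
side {'fov_y': 54.554860097900345, 'cx': 275.29346868607587, 'cy': 213.38942854601996, 'rvec': array([ 0.63982188, -2.60684337,  1.19941774]), 'tvec': array([0.48635938, 0.23311343, 0.93166545])}
top {'fov_y': 56.98249370793428, 'cx': 278.8196737492154, 'cy': 207.39900885740917, 'rvec': array([ 2.16996925, -2.21306127,  0.05131295]), 'tvec': array([0.00722781, 0.54726107, 1.30118711])}
{'clock': 0.1, 'qpos': array([-1.23701378e+00,  2.76523163e-01,  1.50600310e+00, -8.65131966e-05,
        1.36073430e+00, -1.20964702e-01]), 'qd': array([-0.00042441,  0.00013996, -0.00314412, -0.00083798, -0.00027477,
       -0.00127052]), 'effort': array([ 1.59475247e-03, -4.17701125e+01, -2.46404421e+01, -1.72944522e-05,
        5.80107022e-03, -2.52224758e-06]), 'position': array([ 0.25238555, -0.51610903,  0.2305325 ]), 'ee_rot': array([-8.24745652e-04,  9.74259410e-01,  2.25428272e-01, -1.30631834e-04]), 'contact_force': array([ 0.28841289, -0.31296604, -0.70242688]), 'moment': array([0.04600895, 0.02825831, 0.00659543]), 'width': 0.08547135738150656}
```

View pics/side0.png

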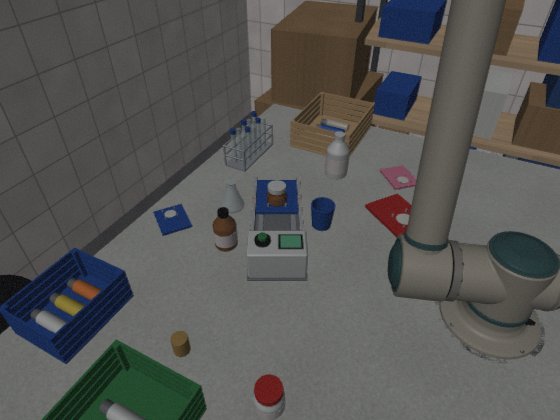

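View pics/top0.png

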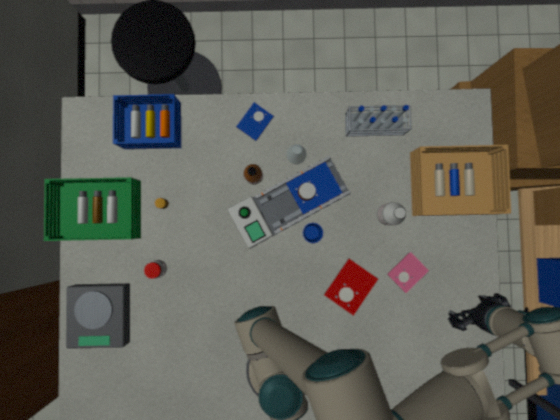

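```bash
cat > h.py <<'E'
import numpy as np,cv2
from rig import manip
def cam(n):
    c=manip.camera_info(n); f=210/np.tan(np.radians(c['fov_y']/2))
    K=np.array([[f,0,c['cx']],[0,f,c['cy']],[0,0,1]]); return K,c['rvec'],c['tvec']
def ray(n,uv,z):
    K,r,t=cam(n); R=cv2.Rodrigues(r)[0]; uv=np.atleast_2d(uv).astype(float)
    d=np.c_[uv,np.ones(len(uv))]@np.linalg.inv(K).T@R; o=-R.T@t
    return o+d*((z-o[2])/d[:,2])[:,None]
def proj(n,P):
    K,r,t=cam(n); return cv2.projectPoints(np.atleast_2d(P).astype(float),r,t,K,None)[0][:,0]
def blobs(im,lo,hi,amin=40):
    h=cv2.cvtColor(im,cv2.COLOR_RGB2HSV); m=cv2.inRange(h,lo,hi)
    cs=cv2.findContours(m,cv2.RETR_EXTERNAL,cv2.CHAIN_APPROX_NONE)[0]
    return [c for c in cs if cv2.contourArea(c)>amin]
E
python3 - <<'E'
from h import *
t=cv2.imread('pics/top0.png')[:,:,::-1].copy(); s=cv2.imread('pics/side0.png')[:,:,::-1].copy()
for n,im,z0 in(("top",t,.05),("side",s,.05)):
    for nm,lo,hi,z in(("blue",(105,120,60),(125,255,255),.05),("green",(45,80,20),(90,255,255),.09)):
        for c in blobs(im,lo,hi,25):
            r=cv2.minAreaRect(c)
            if 200<r[0][0]<360 and 140<r[0][1]<290:
                print(n,nm,np.round(r[0],1),cv2.contourArea(c),ray(n,[r[0]],z).round(4)); 
                print('  ',ray(n,cv2.boxPoints(r),z).round(4)[:,:2].tolist())
a=cv2.resize(t[140:260,215:365],None,fx=5,fy=5,interpolation=cv2.INTER_CUBIC)
cv2.imwrite('pics/topc.png',a[:,:,::-1])
a=cv2.resize(s[165:290,205:345],None,fx=4.5,fy=4.5,interpolation=cv2.INTER_CUBIC)
cv2.imwrite('pics/sidec.png',a[:,:,::-1])
E
```

```text
top blue [312.5 232.5] 269.0 [[ 0.4604 -0.1131  0.05  ]]
   [[0.4612, -0.0703], [0.5032, -0.1141], [0.4596, -0.1559], [0.4177, -0.1121]]
top blue [313.7 187.5] 1534.5 [[ 0.6092 -0.1206  0.05  ]]
   [[0.6267, -0.0268], [0.697, -0.1599], [0.5917, -0.2142], [0.522, -0.0816]]
top green [254.4 230.9] 202.5 [[0.4697 0.0754 0.09  ]]
   [[0.4829, 0.1072], [0.5032, 0.0681], [0.4565, 0.0436], [0.4362, 0.0827]]
top green [244. 212.] 53.0 [[0.5307 0.1079 0.09  ]]
   [[0.5438, 0.1206], [0.5433, 0.0949], [0.5177, 0.0953], [0.5182, 0.1209]]
side blue [319.3 212.6] 506.0 [[ 0.4637 -0.1008  0.05  ]]
   [[0.4865, -0.0387], [0.509, -0.1771], [0.4394, -0.1668], [0.4231, -0.0326]]
side blue [276.5 196.5] 784.0 [[ 0.6024 -0.1099  0.05  ]]
   [[0.6187, -0.018], [0.6959, -0.1534], [0.5844, -0.2114], [0.5178, -0.0705]]
side green [290.5 241. ] 244.5 [[0.4682 0.0744 0.09  ]]
   [[0.5004, 0.0674], [0.4545, 0.0434], [0.437, 0.0811], [0.4815, 0.1043]]
side green [262. 237.] 67.0 [[0.5363 0.0941 0.09  ]]
   [[0.5543, 0.0873], [0.5323, 0.0759], [0.5188, 0.1007], [0.5403, 0.112]]
```

View pics/topc.png

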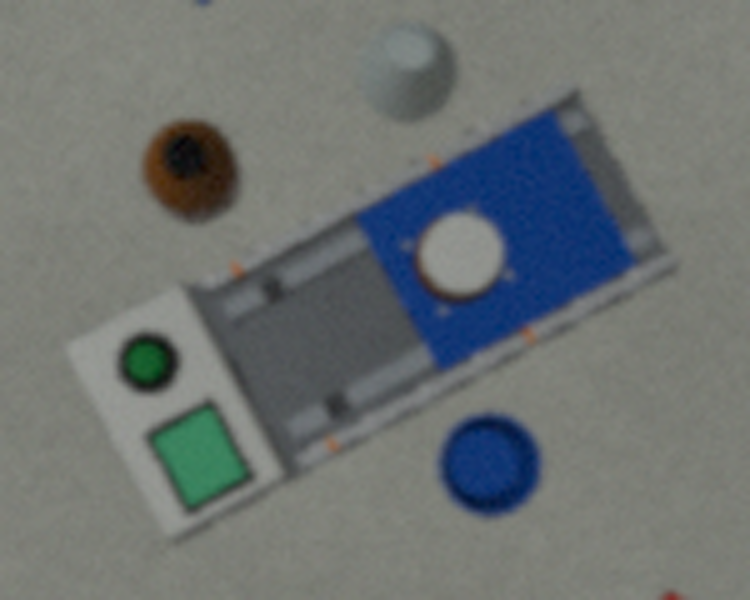

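View pics/sidec.png

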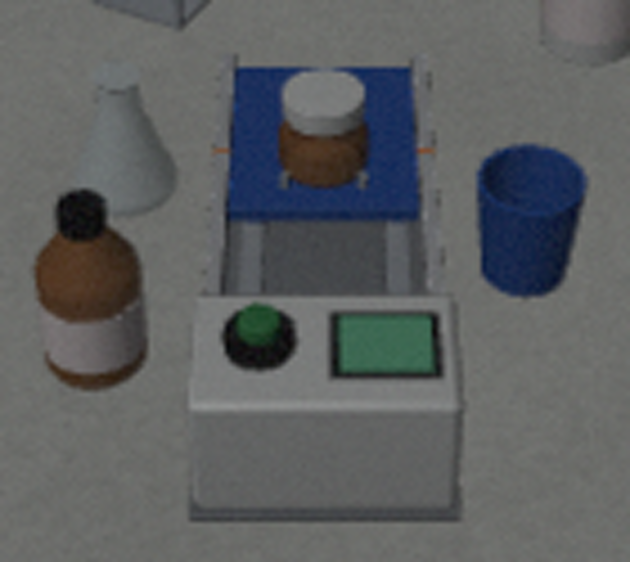

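```bash
python3 - <<'E'
from h import *
t=cv2.imread('pics/top0.png')[:,:,::-1]
m=np.array([(237,269),(333,445),(433,161),(528,334)])/5-.4+[215,140]
P=ray('top',m,.044)[:,:2]; print(P.round(4).tolist())
d=(P[0]+P[1]-P[2]-P[3]); L=np.linalg.norm(d)/2; d/=np.linalg.norm(d); e=np.array([-d[1],d[0]]); O=P.mean(0)
print('O',O,'len',L,'ang',np.degrees(np.arctan2(d[1],d[0])), 'width',(P[1]-P[0])@e,(P[3]-P[2])@e)
B=np.array([.6092,-.1206]); print('board in dock',(B-O)@d,(B-O)@e)
b=O+d*.153-e*.035; print('button pred',b)
# triangulate button
Ps=[]
for n,uv in(("top",(244.2,212)),("side",(262,236))):
    K,r,tt=cam(n);Ps.append(K@np.c_[cv2.Rodrigues(r)[0],tt])
X=cv2.triangulatePoints(Ps[0],Ps[1],np.array([244.2,212.]),np.array([262.3,236.5])); X=(X[:3]/X[3]).ravel(); print('button tri',X)
print('side proj of marks, button',proj('side',[[*(O+d*s*.075+e*q*.065),.044] for s in(-1,1) for q in(-1,1)]).round(1).tolist(),proj('side',[[*b,.1]]).round(1))
E
```

```text
[[0.5935, 0.0514], [0.4752, -0.0102], [0.6633, -0.0807], [0.5463, -0.1412]]
O [ 0.5695875  -0.04518669] len 0.14923026261257935 ang 118.15443816500574 width 0.1333946745813478 0.1316336415902802
board in dock -0.08518148234295782 0.0006582463438838623
button pred [0.52825324 0.10622494]
button tri [0.52947614 0.10556941 0.10455375]
side proj of marks, button [[253.7, 197.8], [298.1, 197.4], [252.0, 233.0], [301.1, 232.6]] [[262.4 238.2]]
```

carry_out:
  moves: [0, 3.5, 2.5, 0, 0.14, 0, 3.5, 2.5, 0, 0.14, 0, 3.5, 2.5, 0, 0.14, 0, 3.5, 2.5, 0, 0.14, 0, 3.5, 2.5, 0, 0.14, 0, 3.5, 2.5, 0, 0.14, 0, 3.5, 2.5, 0, 0.14, 0, 3.5, 2.5, 0, 0.14, 0, 3.5, 2.5, 0, 0.14, 0, 3.5, 2.5, 0, 0.14]
  squeeze: 40

```text
clock: 1.1
position: [0.6037, -0.2652, 0.2308]
ee_rot: [-0.0, 0.598, 0.802, -0.0]
contact_force: [0.8, -1.1, 0.1]
width: -0.0002
```

carry_out:
  moves: [0, 1.5, 1.1, 0, 0.05, 0, 1.5, 1.1, 0, 0.05, 0, 1.5, 1.1, 0, 0.05, 0, 1.5, 1.1, 0, 0.05, 0, 0, 0, -3, 0, 0, 0, 0, -4, 0, 0, 0, 0, -3, 0, 0, 0, 0, -3, 0, 0, 0, 0, 0, 0, 0, 0, 0, 0, 0]

```text
clock: 2.1
position: [0.6628, -0.2229, 0.1015]
ee_rot: [-0.0, 0.517, 0.856, -0.0]
contact_force: [-0.9, -0.1, 0.4]
width: 0.0002
```

```bash
python3 - <<'E'
from h import *
s=manip.get_state(); print(s['position'],s['ee_rot'],s['contact_force'])
for n,(a,b,c,d) in {'top':(90,240,240,410),'side':(130,250,200,350)}.items():
    im=manip.get_image(n)[a:b,c:d]; cv2.imwrite(f'pics/{n}1.png',cv2.resize(im,None,fx=4,fy=4,interpolation=2)[:,:,::-1])
E
```

```text
[ 0.6627848  -0.22292876  0.10150878] [-1.73182785e-04  5.17008366e-01  8.55980326e-01 -2.66027243e-05] [-0.85895815 -0.12609176  0.37771809]
```

View pics/side1.png

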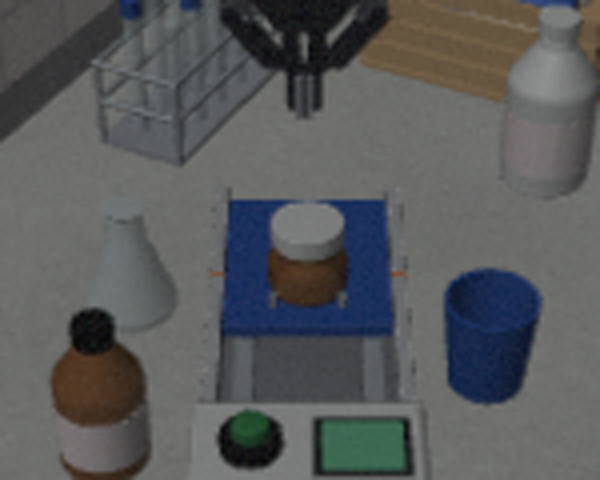

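carry_out:
  moves: [0, 0, 0, -1.6, 0, 0, 0, 0, -1.6, 0, 0, 0, 0, -1.6, 0, 0, 0, 0, -1.6, 0, 0, 0, 0, 0, 0, 0, -0.24, 0.44, 0, 0, 0, -0.24, 0.44, 0, 0, 0, -0.24, 0.44, 0, 0, 0, -0.24, 0.44, 0, 0, 0, 0, 0, 0, 0]

```text
clock: 3.2
position: [0.6526, -0.2041, 0.0379]
ee_rot: [-0.0, 0.517, 0.856, 0.0]
contact_force: [0.2, -0.2, 0.5]
width: -0.0007
```

carry_out:
  moves: [0, -0.19, 0.35, 0, 0, 0, -0.19, 0.35, 0, 0, 0, -0.19, 0.35, 0, 0, 0, -0.19, 0.35, 0, 0, 0, -0.19, 0.35, 0, 0, 0, -0.19, 0.35, 0, 0, 0, -0.19, 0.35, 0, 0, 0, -0.19, 0.35, 0, 0, 0, -0.19, 0.35, 0, 0, 0, -0.19, 0.35, 0, 0]

```text
clock: 4.2
position: [0.6339, -0.1697, 0.0374]
ee_rot: [0.0, 0.517, 0.856, 0.0]
contact_force: [0.2, -1.7, -0.6]
width: -0.0
```

```bash
cat >> h.py <<'E'
O=np.array([.5696,-.0452]);d=np.array([-.4718,.8817]);e=np.array([-.8817,-.4718])
def stat():
    s=manip.get_state(); p=s['position'];f=s['contact_force']
    print('tcp dock',((p[:2]-O)@d).round(4),((p[:2]-O)@e).round(4),p[2].round(4),'F',(f[:2]@d).round(1),(f[:2]@e).round(1),f[2].round(1))
E
python3 - <<'E'
from h import *
stat()
im=manip.get_image('top')
c=max(blobs(im[:, :360],(105,120,60),(125,255,255),300),key=lambda c:cv2.contourArea(c) if 140<c[:,0,1].mean()<230 else 0)
# front edge of board (not hidden by gripper)
w=ray('top',c[:,0],.05)[:,:2]-O; x=w@d;print('front x',np.percentile(x,[90,95,99]),'y',np.percentile(w@e,[2,98]))
cv2.imwrite('pics/top2.png',cv2.resize(im[140:260,215:365],None,fx=4,fy=4,interpolation=2)[:,:,::-1])
E
```

```text
tcp dock -0.1401 0.0021 0.0374 F -1.6 0.6 -0.6
front x [0.01993524 0.02089982 0.02160894] y [-0.05810352  0.05776973]
```

View pics/top2.png

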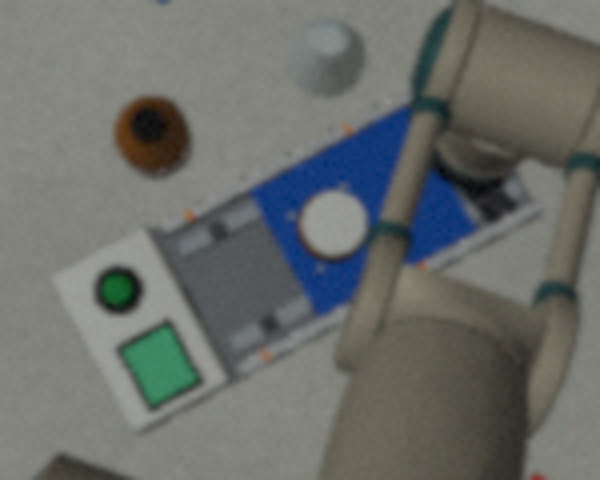

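carry_out:
  moves: [0, -0.2, 0.37, 0, 0, 0, -0.2, 0.37, 0, 0, 0, -0.2, 0.37, 0, 0, 0, -0.2, 0.37, 0, 0, 0, -0.2, 0.37, 0, 0, 0, -0.2, 0.37, 0, 0, 0, -0.2, 0.37, 0, 0, 0, -0.2, 0.37, 0, 0, 0, -0.2, 0.37, 0, 0, 0, -0.2, 0.37, 0, 0]

```text
clock: 5.25
position: [0.6139, -0.1327, 0.0374]
ee_rot: [0.0, 0.517, 0.856, 0.0]
contact_force: [1.2, -1.9, 1.0]
width: 0.0001
```

```bash
python3 -c "
from h import *
stat()"
```

```text
tcp dock -0.0981 0.0022 0.0374 F -2.3 -0.1 1.0
```

carry_out:
  moves: [0, -0.07, 0.13, 0, 0, 0, -0.07, 0.13, 0, 0, 0, -0.07, 0.13, 0, 0, 0, -0.07, 0.13, 0, 0, 0, -0.07, 0.13, 0, 0, 0, -0.07, 0.13, 0, 0, 0, -0.02, 0.04, 0, 0, 0, -0.02, 0.04, 0, 0, 0, -0.02, 0.04, 0, 0, 0, -0.02, 0.04, 0, 0]

```text
clock: 6.25
position: [0.6088, -0.1236, 0.0372]
ee_rot: [-0.0, 0.517, 0.856, -0.0]
contact_force: [0.7, -1.3, 0.0]
width: 0.0001
```

```bash
python3 -c "
from h import *
stat()"
```

```text
tcp dock -0.0876 0.0024 0.0372 F -1.5 -0.0 0.0
```

Continue in 0.5 mm steps, watching the force.

carry_out:
  moves: [0, -0.02, 0.04, 0, 0, 0, -0.02, 0.04, 0, 0, 0, -0.02, 0.04, 0, 0, 0, -0.02, 0.04, 0, 0, 0, -0.02, 0.04, 0, 0, 0, -0.02, 0.04, 0, 0, 0, -0.02, 0.04, 0, 0, 0, 0, 0, 0, 0, 0, 0, 0, 0, 0, 0, 0, 0, 0, 0]

```text
clock: 7.25
position: [0.6077, -0.1212, 0.0374]
ee_rot: [0.0, 0.517, 0.856, -0.0]
contact_force: [0.7, -4.8, -1.6]
width: 0.0003
```

```bash
python3 - <<'E'
from h import *
stat()
im=manip.get_image('side')
cv2.imwrite('pics/side2.png',cv2.resize(im[165:290,205:345],None,fx=4.5,fy=4.5,interpolation=2)[:,:,::-1])
E
```

```text
tcp dock -0.085 0.0022 0.0374 F -4.5 1.6 -1.6
```

View pics/side2.png

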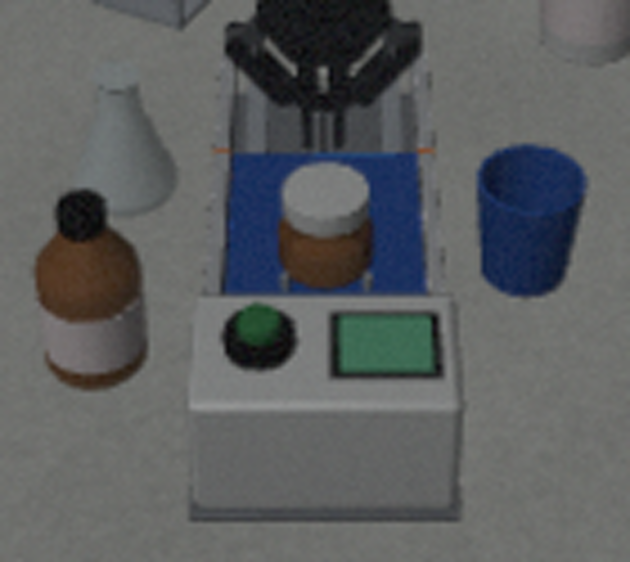

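carry_out:
  moves: [0, -0.02, 0.04, 0, 0, 0, 0, 0, 0, 0, 0, -0.02, 0.04, 0, 0, 0, 0, 0, 0, 0, 0, -0.02, 0.04, 0, 0, 0, 0, 0, 0, 0, 0, 0, 0, 0, 0, 0, 0, 0, 0, 0, 0, 0, 0, 0, 0, 0, 0, 0, 0, 0]

```text
clock: 8.3
position: [0.6077, -0.1211, 0.0376]
ee_rot: [0.001, 0.517, 0.856, -0.001]
contact_force: [2.2, -6.6, -2.8]
width: -0.0002
```

```bash
python3 - <<'E'
from h import *
stat()
E
```

```text
tcp dock -0.0849 0.0022 0.0376 F -6.9 1.2 -2.8
```

carry_out:
  moves: [0, 0.1, -0.18, 0, 0, 0, 0.3, -0.55, 0, 0, 0, 0.5, -0.9, 0, 0, 0, 0.5, -0.9, 0, 0, 0, 0.5, -0.9, 0, 0, 0, 0, 0, 3, 0, 0, 0, 0, 4, 0, 0, 0, 0, 4, 0, 0, 0, 0, 4, 0, 0, 0, 0, 0, 0]

```text
clock: 9.3
position: [0.6299, -0.1557, 0.1943]
ee_rot: [0.006, 0.517, 0.856, 0.001]
contact_force: [0.9, -0.4, 0.3]
width: -0.0001
```

```bash
python3 - <<'E'
from h import *
stat()
im=manip.get_image('side'); t=manip.get_image('top')
a=cv2.resize(im[185:245,240:320],None,fx=7,fy=7,interpolation=2)
b=cv2.resize(t[150:230,255:355],None,fx=5.6,fy=5.6*.4,interpolation=2) if 0 else None
cv2.imwrite('pics/side3.png',a[:,:,::-1])
# predicted side pixels of the seated (z=.044) and unseated (z=.050) top rear/front edges
for z in(.044,.050):
    print(z,proj('side',[[*(O+d*x+e*y),z] for x,y in((-.075,-.06),(-.075,.06),(.075,-.06),(.075,.06))]).round(1).tolist())
c=max([c for c in blobs(im,(105,120,60),(125,255,255),200) if 190<c[:,0,1].mean()<235 and c[:,0,0].mean()<302],key=cv2.contourArea)
print('row min/max',c[:,0,1].min(),c[:,0,1].max(),c[:,0,0].min(),c[:,0,0].max())
for y in(-.05,-.04,.04,.05):
  P=proj('side',[[*(O+d*-.1+e*y),.044],[*(O+d*-.05+e*y),.044]]); col=int(round(P[:,0].mean()))
  v=im[190:215,col].astype(int); print(col,(v[:,2]-v[:,0]).tolist())
E
```

```text
tcp dock -0.1259 -0.001 0.1943 F -0.8 -0.6 0.3
0.044 [[255.4, 197.7], [296.4, 197.4], [253.9, 233.0], [299.2, 232.6]]
0.05 [[255.4, 196.1], [296.5, 195.8], [253.8, 231.3], [299.3, 230.9]]
row min/max 204 234 154 191
259 [5, 7, 6, 6, 5, 6, 6, 5, 9, 53, 69, 63, 64, 68, 65, 64, 65, 69, 71, 69, 60, 69, 66, 65, 65]
262 [8, 6, 7, 8, 7, 8, 7, 9, 13, 54, 71, 65, 69, 66, 66, 69, 66, 70, 65, 66, 70, 68, 64, 65, 71]
290 [6, 8, 8, 9, 8, 7, 8, 6, 15, 73, 66, 68, 70, 63, 63, 64, 72, 68, 67, 72, 68, 65, 65, 68, 64]
293 [7, 8, 8, 8, 7, 6, 7, 8, 12, 74, 72, 65, 67, 63, 62, 63, 63, 61, 69, 63, 67, 67, 64, 67, 70]
```

View pics/side3.png

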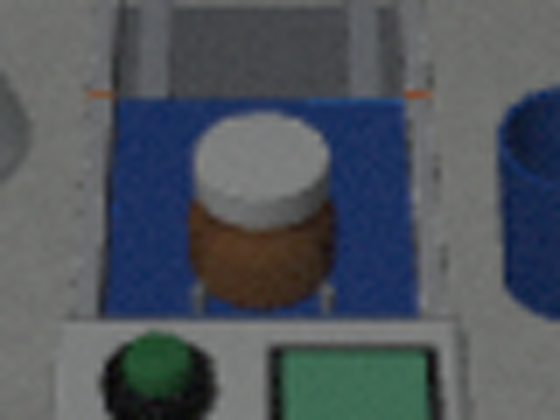

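carry_out:
  moves: [0, -1.25, 3.28, 0, 0, 0, -1.25, 3.28, 0, 0, 0, -1.25, 3.28, 0, 0, 0, -1.25, 3.28, 0, 0, 0, -1.25, 3.28, 0, 0, 0, -1.25, 3.28, 0, 0, 0, -1.25, 3.28, 0, 0, 0, -1.25, 3.28, 0, 0, 0, 0, 0, 0, 0, 0, 0, 0, 0, 0]

```text
clock: 10.4
position: [0.5251, 0.1088, 0.1859]
ee_rot: [-0.001, 0.516, 0.856, -0.001]
contact_force: [0.8, 0.7, -0.7]
width: 0.0001
```

```bash
python3 - <<'E'
from h import *
stat()
t=manip.get_image('top')
cv2.imwrite('pics/top3.png',cv2.resize(t[140:260,215:365],None,fx=5,fy=5,interpolation=2)[:,:,::-1])
for c in blobs(t,(105,120,60),(125,255,255),400):
    r=cv2.minAreaRect(c)
    if 240<r[0][0]<340 and 150<r[0][1]<225:
        w=ray('top',cv2.boxPoints(r),.044)[:,:2]-O; print(np.c_[w@d,w@e].round(4).tolist())
E
```

```text
tcp dock 0.1568 -0.0334 0.1859 F 0.2 -1.0 -0.7
[[0.0765, -0.0597], [-0.0733, -0.0594], [-0.0722, 0.0598], [0.0769, 0.0592]]
```

View pics/top3.png

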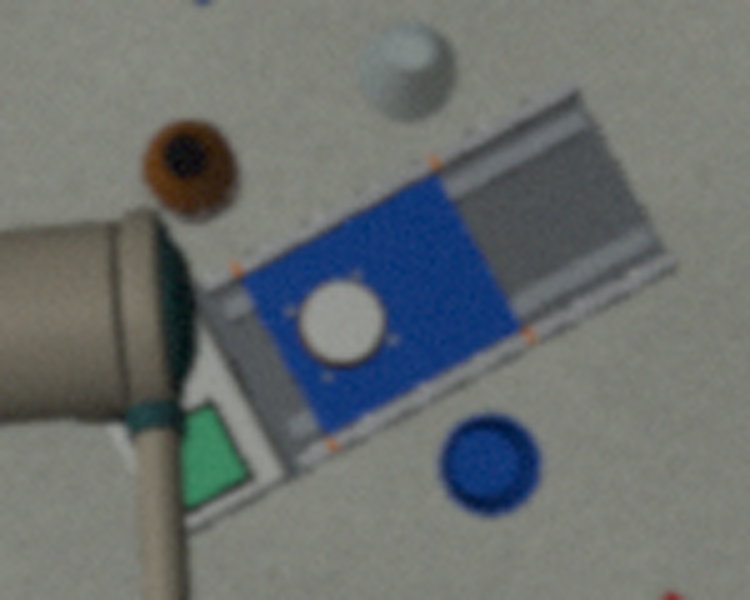

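carry_out:
  moves: [0, 0.2, -0.15, -2, 0, 0, 0.15, -0.15, -2, 0, 0, 0, 0, -1.5, 0, 0, 0, 0, -1, 0, 0, 0, 0, -0.5, 0, 0, 0, 0, -0.3, 0, 0, 0, 0, -0.3, 0, 0, 0, 0, 0, 0, 0, 0, 0, 0, 0, 0, 0, 0, 0, 0]

```text
clock: 11.45
position: [0.53, 0.1055, 0.112]
ee_rot: [0.001, 0.517, 0.856, 0.0]
contact_force: [0.5, -1.4, 1.6]
width: -0.0001
```

```bash
python3 - <<'E'
from h import *
stat()
im=manip.get_image('side')
cv2.imwrite('pics/side4.png',cv2.resize(im[185:285,230:330],None,fx=6,fy=6,interpolation=2)[:,:,::-1])
E
```

```text
tcp dock 0.1515 -0.0361 0.112 F -1.5 0.2 1.6
```

View pics/side4.png

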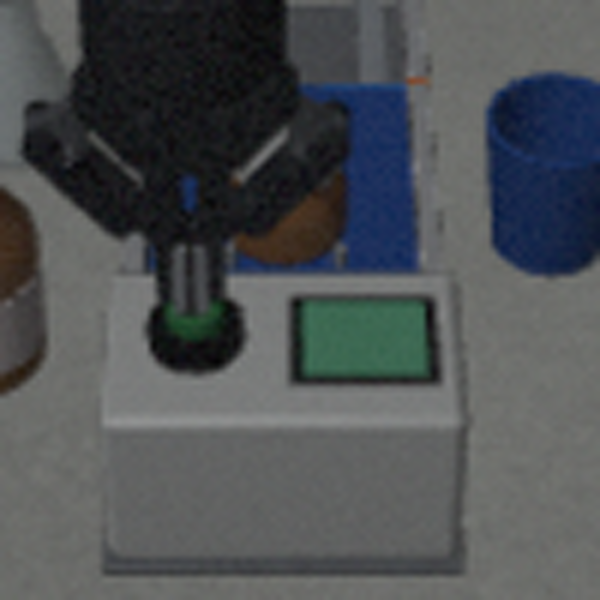

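carry_out:
  moves: [0, 0, 0, -0.1, 0, 0, 0, 0, -0.1, 0, 0, 0, 0, -0.1, 0, 0, 0, 0, -0.1, 0, 0, 0, 0, -0.1, 0, 0, 0, 0, -0.1, 0, 0, 0, 0, -0.1, 0, 0, 0, 0, -0.1, 0, 0, 0, 0, 0, 0, 0, 0, 0, 0, 0]

```text
clock: 12.5
position: [0.5301, 0.1055, 0.1058]
ee_rot: [0.001, 0.517, 0.856, 0.001]
contact_force: [-3.4, -1.3, 18.4]
width: 0.0
```

carry_out:
  moves: [0, 0, 0, 0.5, 0, 0, 0, 0, 1, 0, 0, 0, 0, 2, 0, 0, 0, 0, 4, 0, 0, 0, 0, 4, 0, 0, -2, 2, 3, 0, 0, -3, 3, 0, 0, 0, -3, 3, 0, 0, 0, -3, 3, 0, 0, 0, 0, 0, 0, 0]

```text
clock: 13.5
position: [0.4144, 0.2182, 0.248]
ee_rot: [-0.003, 0.515, 0.857, -0.001]
contact_force: [0.5, -0.1, 0.8]
width: 0.0001
```

```bash
python3 - <<'E'
from h import *
stat()
im=manip.get_image('side'); t=manip.get_image('top')
a=cv2.resize(im[165:285,200:340],(560,480),interpolation=2)
cv2.imwrite('pics/side5.png',a[:,:,::-1])
for c in blobs(t,(105,120,60),(125,255,255),400):
    r=cv2.minAreaRect(c)
    if 240<r[0][0]<340 and 150<r[0][1]<225:
        w=ray('top',cv2.boxPoints(r),.044)[:,:2]-O; print(np.c_[w@d,w@e].round(4).tolist())
E
```

```text
tcp dock 0.3055 0.0125 0.248 F -0.3 -0.4 0.8
[[0.0765, -0.0597], [-0.0733, -0.0594], [-0.0722, 0.0598], [0.0769, 0.0592]]
```

View pics/side5.png

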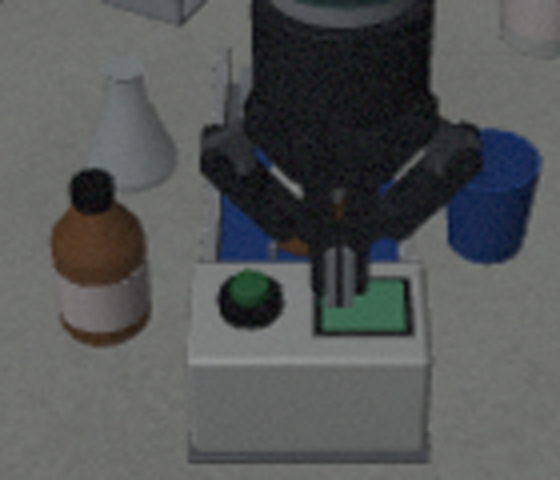

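The board is unchanged since the push, the button is back up, and the arm is clear in free air. Handing in.

```bash
python3 -c "
from rig import manip
print(manip.sign_off())"
```

```text
the job is handed in; nothing more can be done
None
```

I pushed the board into its notches with the closed fingertips, then pressed the green start button all the way down and moved the arm clear. The job was handed in at about 13.6 s.

**Board:** It slid with about 2 N and then stopped. A further 1.3 mm of commanded push moved it only about 0.1 mm, and the force rose to 6.9 N. The overhead view put it square and about 2 mm past nominal, roughly at the limit of the 2 mm play. In the side view its rear edge lies where a board dropped to cheek height should be, not one still up on the rails. The colorimeter hides the front edge from that camera, so I inferred that the front dropped too, from the block and from the jar standing level.

**Button:** The fingertips touched it at about 112 mm and stopped at about 106 mm with 18 N, which matches its 6 mm travel. It springs back up in the last picture.

**Last check:** The board had not moved since the push, and the arm was in free air with under 1 N on the wrist. I did not knowingly touch the jar or any bystander. My triangulated height for the button top (about 104.5 mm) was about 7 mm below where contact was felt, so I went by the force.

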